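# Seat the bronze thrust washer in the pivot plate

### The job

One pivot of the black swivel base plate is already built up; its other seat, the round counterbore, is still empty, and its bronze thrust washer lies loose on the face of the plate. Nudge the washer across the plate with the fingertips, over the rim of the empty seat until it drops in - slide it, never pick it up - and take the fingers off it; then press down on it for a moment with the fingertips, as hard as on a door bell (5 N or more), to make sure that it lies flat on the bottom, and back away. Do not knock the nut, pin, bar, spanner or tin about.

Things in the scene. Friction and masses are not known exactly. Their poses are not given: they have to be found in the camera images.
- base_plate: Swivel base plate, black steel, 290 x 225 mm, 18 mm thick, flat on the bench; two yellow magnets hold it, it does not move. Origin on the bench under it. In its axes (z up) it spans x -100 to +190, y -125 to +100 mm; its top face is 18 mm above the bench. Empty seat: x 0, y +45 mm. The loose washer starts on its bare face at x -40 to +30, y -55 to -30 mm
- second_pivot (a point): The finished pivot, fixed to the plate: the point is on its axis at the plate's face. A brass-coloured washer 60 mm across stands 2 mm above the face, and a steel pin 20 mm thick rises 48 mm above it
- magnet_end (a point): Centre of the foot of one yellow holding magnet, a fixed block 42 x 60 mm, 47 mm high, against the plate's x = +190 mm edge. The other is alike, against the y = +100 mm edge at plate x 105 to 165 mm
- seat (a point): Centre of the floor of the empty seat: a round counterbore 63 mm in diameter and 6 mm deep with a bright machined floor and a bright line round its rim; in the middle of its floor is a 21 mm through hole. The point is 12 mm above the bench, 6 mm below the plate's face; axes as the plate's
- washer_center (a point): Centre (half-way up) of the loose bronze thrust washer: a flat brass-coloured ring 60 mm outside diameter, 20 mm bore, 8 mm thick, about 0.17 kg, lying flat on the plate, z up. Its centre is 22 mm above the bench on the plate's face, 16 mm when seated, where it then stands 2 mm above the face
- washer: The same loose washer, with the origin at the centre of its underside, z up
- nut: Loose hexagon nut, steel, 30 mm across flats, 16 mm high, lying on the plate at its x +135 to +160, y -75 to -55 mm; leave it alone. Origin at the centre of its underside
- spare_pin: Loose headed steel pivot pin standing on its head (32 mm across) on the bench, 80 mm tall, shank 20 mm; leave it alone. Origin at the centre of its underside
- grease_tin: Blue round tin with a pale lid, 76 mm across, 75 mm tall, standing on the bench; leave it alone. Origin at the centre of its underside
- spanner: Spanner, 220 mm long, lying on the bench along its x axis; leave it alone
- link_arm: Black flat steel bar with a hole at each end, 300 x 40 x 8 mm, lying on the bench along its x axis; leave it alone. Origin at the centre of its underside
Mind the look-alikes: they are no part of the job. What is meant by the washer is not grey, and is the larger of those in its own colour.

How it is judged:
On the way, in this order (a step that is already met when the one before it is completed fails the run):
1. the washer lies flat in the empty seat with the fingers off it (horizontal distance between washer_center and seat below 0.004 m and height (world z) of washer_center between 0.0145 and 0.0175 m and angle between washer's own z axis and vertical below 0.04 rad and contact force between the fingers and washer below 0.5 N), for 0.2 s.
2. the seated washer is pressed down with the fingers (at least 4 N) (horizontal distance between washer_center and seat below 0.004 m and height (world z) of washer_center between 0.0145 and 0.0175 m and angle between washer's own z axis and vertical below 0.04 rad and contact force between the fingers and washer above 4 N), for 0.15 s.
At the end, for the whole second after the job is handed in: The loose washer rests in the seat that was empty: its centre within 4 mm of the seat's axis, its centre 14.5 to 17.5 mm above the bench (flat on the floor would be 16 mm), tilted less than 0.04 rad, and still (horizontal distance between washer_center and seat below 0.004 m and height (world z) of washer_center between 0.0145 and 0.0175 m and angle between washer's own z axis and vertical below 0.04 rad and linear speed of washer below 0.01 m/s); the robot touches nothing.
It fails at once if the washer is lifted off the plate (its centre rises more than 12 mm) (height (world z) of washer_center above 0.034 m).
It fails at once if the nut, pin, tin, spanner or link arm is knocked more than 20 mm away (distance of any of nut, spare_pin, grease_tin, spanner, link_arm from where it was at the start of the episode above 0.02 m).
It also fails if it takes over 51 s, if anything falls off the work surface, if the arm or the gripper's body presses on something with over 40 N, if the wrist force passes 120 N, or if a joint passes its speed limit or range.

### The arm

A 6-joint arm with a two-finger parallel gripper is mounted at the origin on the work surface. World frame = base frame: x ahead of the robot, y to its left, z up, the work surface at z = 0. Lengths are in m, angles in rad, forces in N, time in s.
With the tool pointing down it reaches from about 0.25 to 0.725 m from the base axis. Payload 4 kg.
Tool frame: the origin (TCP) lies between the finger pads; the fingertips stand 8 mm ahead of it and the grasp point (between the pads) lies 11 mm behind it; z points along the fingers, y is the direction in which the jaws open and shut (so a half turn about z gives the same grasp; the last joint's range is limited). The gripper opens to 85 mm and grips with 20 to 120 N. Pads are 22 mm wide; open, the fingers measure 114 mm over their backs; the gripper's body (76 mm by 85 mm) begins 54 mm behind the grasp point. The pads swing forward as they close: fully open they stand 13 mm farther back than shut.
Start: joints at [-1.313, 0.241, 0.005, 1.335, 0, 1.571], TCP at [0.127, -0.483, 0.239] pointing down, gripper open.
Joint ranges: [-2.72, 2.72], [-1.05, 1.87], [-1.09, 1.28], [-1.99, 2.15], [-1.42, 1.44], [-3.14, 3.14]. Speed limits (rad/s): [2.79, 2.79, 3.14, 3.14, 3.14, 3.14].

### API

Orientations are given as a unit quaternion [x, y, z, w].
In Python, from plant import manip, read_camera, workorder, nets gives the robot as it stands.
- The arm moves only by the tool apply_moves, never from a script. Its argument "plan" is one flat list of numbers, 5 for each row, row after row: the shift along the tool's x, y, z in m, then the turn about the tool's z in degrees, then the opening in per cent of the stroke, from 0 (shut) to 100 (fully open). A call has 1 to 10 rows; each row shifts and turns the commanded pose from where the row before left it, along the tool's axes as they then stand; what a row does not reach is not made up. A row lasts 1/12 s, in which the tool goes at most 41.7 mm and 7.16 degrees, less where a joint would pass 70% of its speed; a pose out of reach is approached as far as the arm can. A call is refused whole if a number of a shift passes 0.0417 or a number of a turn 7.16, either way. A call with a gripper value outside its range is refused whole. The fingers move at their own pace and stop on an object; "grip_force" is the grip in N (left out, the last holds). Time passes only in rows, so rows that do not move let the fingers close. It gives the time, the measured TCP pose, the force and the opening at its end, in the units of the state.
- manip.sense(): the state, without advancing time (a new reading comes with each control period).
- read_camera(name): name is "scene" or "top" or "wrist"; returns a dict with "image" (480x640x3 uint8, red, green, blue), "z_map" (480x640 float32, m along the optical axis (not along the pixel's ray), 0 where there is no reading), "fx", "fy", "cx", "cy" (pixels), "rvec" (rotation vector, rad) and "tvec" (3), from world to camera coordinates, as OpenCV has them; the wrist camera has in their place "tool_from_camera" (4x4, takes a point from camera to tool coordinates, whose origin is the TCP and whose axes are the flange's). Camera axes: x right, y down, z forward; pixel columns grow to the right and rows downward; lengths in m; the calibration is good to about 2 mm. A picture is of the moment at which its call begins: read the wrist's pose just before it.
- workorder.close_job(): hands the job in, once; it reports no verdict.
Trained networks look in a picture, given as the dict that the camera call returned (one of the last four; its "shot" number tells which), for a name from the list of things; names that differ only in an ending like _2 or _b are one class to them, and where a whole thing is asked for, a point or a joint stands for the part that bears it (a point fixed in the world has none). Each returns a list of dicts, best first, with "score" (0 to 1); they miss things now and then, are a little off and sometimes report something else, mostly with a low value. They report only what shows in the picture. A call takes as long as a camera call. They do not tell look-alikes from the thing itself.
- nets.recognise(label, picture): "position" ([x, y, z] in m, in world coordinates, good to about 4 mm: the middle of the surface that is visible of it).
The state is a dict: "time": time; "q": joint angles; "joint_vel": joint speeds; "effort": joint torques, N m; "tool_pos": TCP position; "ee_rot": TCP orientation; "wrist_force": force on the tool from outside, world axes, zero at the start; "wrist_torque": the same for the moment, N m; "gripper_width": opening from 0.0 (shut) to 1.0 (fully open).
Only numpy, scipy, OpenCV 4.12 (cv2) and the standard library are available. Lean on these libraries where they do the work, as an engineer would, in place of code of your own. Each camera call takes 0.05 s, during which the arm holds its last target. There are 200 camera calls.

## Working session

There is one attempt and no reset: what is moved stays moved. The work goes in short steps, Python scripts to look and compute and a tool call to move; the robot and the scene stay as the last step left them, time stands still between calls to the robot, and variables do not carry over. Pictures are saved under pics/ and viewed, about 8 in all and at most 12, crops included, and the job is handed in when it is done.

Besides the shell and the picture viewer there is one more tool, called after "Emit:" as name(argument=value, ...) on one line, values as JSON. apply_moves: Moves the arm, as the interface text tells. Its arguments: {"type":"object","properties":{"plan":{"type":"array","items":{"type":"number"}},"grip_force":{"type":"number"}},"required":["plan"]}

```bash
mkdir -p pics
cat > h.py <<'E'
import numpy as np, cv2
from plant import manip, read_camera, workorder, nets
def save(p,n): cv2.imwrite('pics/'+n, p["image"][:,:,::-1])
def pose(p):
    R=cv2.Rodrigues(np.array(p["rvec"],float))[0]; return R,np.array(p["tvec"],float).ravel()
def ray(p,u,v,z):
    R,t=pose(p); d=R.T@np.array([(u-p["cx"])/p["fx"],(v-p["cy"])/p["fy"],1]); c=-R.T@t
    return c+d*(z-c[2])/d[2]
def pix(p,X):
    R,t=pose(p); q=R@np.array(X)+t; return p["fx"]*q[0]/q[2]+p["cx"],p["fy"]*q[1]/q[2]+p["cy"]
E
python3 - <<'E'
from h import *
p=read_camera("top"); save(p,"top1.png")
s=manip.sense(); print(s)
for l in ["base_plate","washer","washer_center","seat","second_pivot","magnet_end","nut"]:
    for d in nets.recognise(l,p)[:3]: print(l,round(d["score"],2),np.round(d["position"],3),np.round(pix(p,d["position"])))
E
```

```text
{'time': 0.05, 'q': array([-1.31302321e+00,  2.41395390e-01,  3.74372715e-03,  1.33523863e+00,
       -8.02634913e-06,  1.57082763e+00]), 'joint_vel': array([-0.00022396, -0.00165063,  0.00334842, -0.00038712,  0.00060847,
        0.00018262]), 'effort': array([-5.28110158e-04, -3.73491275e+01,  2.53291726e+01,  1.09983256e-02,
       -2.53336646e-05, -9.54655832e-06]), 'tool_pos': array([ 0.12730318, -0.48287957,  0.2384292 ]), 'ee_rot': array([ 9.91707086e-01,  1.28514430e-01, -1.38564549e-04, -1.03777848e-03]), 'wrist_force': array([-0.38473684,  0.28550893,  1.05382967]), 'wrist_torque': array([-0.03026175,  0.02145326, -0.00598532]), 'gripper_width': 0.9973062240970922}
washer 0.94 [0.696 0.241 0.006] [213. 197.]
washer 0.73 [0.608 0.043 0.025] [298. 230.]
washer 0.54 [0.564 0.183 0.007] [237. 253.]
washer_center 0.97 [0.608 0.046 0.027] [297. 230.]
washer_center 0.79 [0.559 0.185 0.004] [237. 255.]
washer_center 0.59 [0.697 0.243 0.008] [211. 196.]
seat 0.97 [0.549 0.005 0.019] [316. 256.]
second_pivot 0.61 [0.549 0.003 0.017] [317. 257.]
magnet_end 0.95 [0.553 0.004 0.014] [316. 255.]
nut 0.54 [0.468 0.068 0.034] [288. 293.]
nut 0.44 [ 0.622 -0.434  0.008] [510. 220.]
nut 0.41 [0.55  0.003 0.013] [317. 257.]
```

View pics/top1.png

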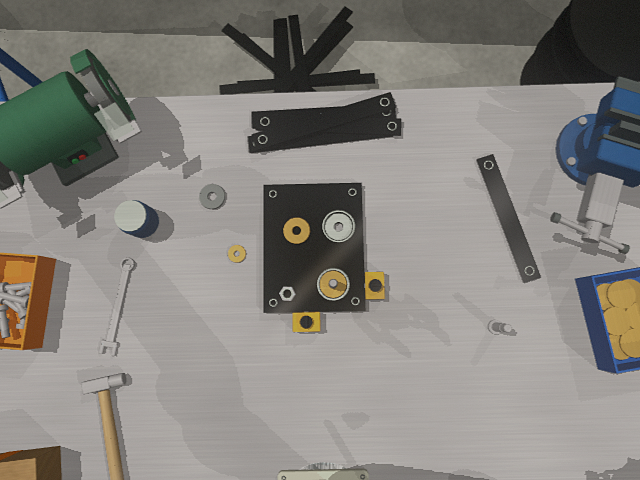

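The plate has its +x towards the robot. Washer candidates:
- (297,230): bronze, on bare plate face
- (236,253): small bronze on the bench
- (212,196): grey ring
- (333,284): finished pivot, fixed
- bronze discs in the blue bin at right

By description the washer is the one at (297,230), and the empty seat is the bright one at (339,226).

Run:
```python
from h import *
p=read_camera("top"); p2=read_camera("scene")
c=cv2.resize(p["image"][170:330,225:400],None,fx=3.4,fy=3.4,interpolation=cv2.INTER_CUBIC)
s=cv2.resize(p2["image"],(0,0),fx=.6,fy=.6) 
W=800; o=np.zeros((max(c.shape[0],0),c.shape[1],3),np.uint8); o=c
cv2.imwrite('pics/crop1.png',o[:,:,::-1])
print("washer",ray(p,296.5,230.5,.026),"seat",ray(p,338.5,226.5,.018),"piv",ray(p,333,284,.02))
g=p["image"].max(2)<60
m=np.zeros_like(g);m[175:325,250:375]=g[175:325,250:375]
ct=max(cv2.findContours(m.astype(np.uint8),0,2)[0],key=cv2.contourArea)
r=cv2.minAreaRect(ct);print(r)
for b in cv2.boxPoints(r): print(b,ray(p,*b,.018))
```

```text
washer [0.60770899 0.04673661 0.026     ] seat [ 0.61564581 -0.04744005  0.018     ] piv [ 0.48683262 -0.03154121  0.02      ]
((312.5, 247.0), (128.0, 97.0), 90.0)
[264. 183.] [0.72130312 0.11992837 0.018     ]
[361. 183.] [ 0.71482158 -0.10156138  0.018     ]
[361. 311.] [ 0.42644727 -0.0912388   0.018     ]
[264. 311.] [0.43147316 0.1217429  0.018     ]
```

View pics/crop1.png

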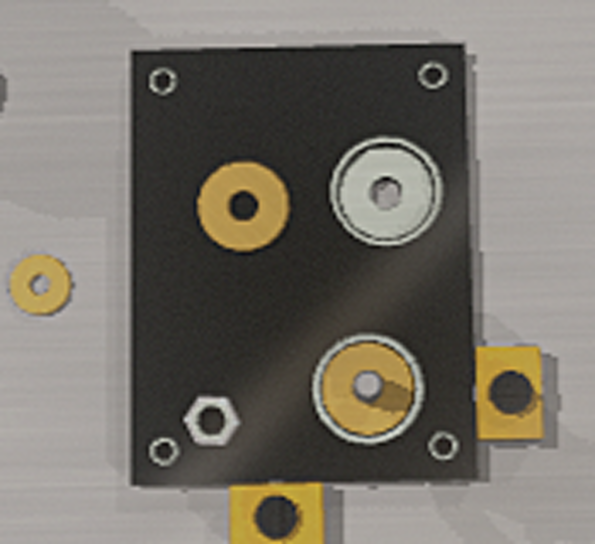

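Confirmed: ring at (243,206) in the crop is the bronze washer and the seat is at (386,191), about 95 mm away, mostly in -y. I'm going above it.

Emit:
apply_moves(plan=[0.034, -0.02, 0, 0, 100, 0.034, -0.02, 0, 0, 100, 0.034, -0.02, 0, 0, 100, 0.034, -0.02, 0, 0, 100, 0.034, -0.02, 0, 0, 100, 0.034, -0.02, 0, 0, 100, 0.034, -0.02, 0, 0, 100, 0.034, -0.02, 0, 0, 100, 0.034, -0.02, 0, 0, 100, 0.034, -0.02, 0, 0, 100])

```text
time: 1.33
tool_pos: [0.4064, -0.2018, 0.2396]
ee_rot: [0.992, 0.129, 0.0, 0.0]
wrist_force: [0.2, 0.2, 0.6]
gripper_width: 1.005
```

Emit:
apply_moves(plan=[0.034, -0.02, 0, 0, 100, 0.034, -0.02, 0, 0, 100, 0.034, -0.02, 0, 0, 100, 0.034, -0.02, 0, 0, 100, 0.034, -0.02, 0, 0, 100, 0.034, -0.02, 0, 0, 100, 0.034, -0.02, 0, 0, 100, 0.012, -0.004, 0, 0, 100])

```text
time: 2.0
tool_pos: [0.6131, 0.0042, 0.2385]
ee_rot: [0.991, 0.131, 0.001, -0.001]
wrist_force: [-1.0, -0.4, -0.5]
gripper_width: 0.999
```

Emit:
apply_moves(plan=[0, 0, 0, -7.1, 40, 0, 0, 0, -7.1, 40, 0, 0, 0, -7.1, 40, 0, 0, 0, -7.1, 40, 0, 0, 0, -7.1, 40, 0, 0, 0, -7.1, 40, 0, 0, 0, -7.1, 40, 0, 0, 0, -7.1, 40, 0, 0, 0, -7.1, 40, 0, 0, 0, -7.1, 40])

```text
time: 2.83
tool_pos: [0.6103, -0.0004, 0.2392]
ee_rot: [0.731, 0.683, -0.0, -0.0]
wrist_force: [-0.3, 1.1, 0.6]
gripper_width: 0.399
```

Emit:
apply_moves(plan=[0, 0, 0, -4.4, 40, 0, 0, 0, -4.3, 40, 0, 0, 0, 0, 40])

```text
time: 3.08
tool_pos: [0.6103, -0.0004, 0.2392]
ee_rot: [0.679, 0.735, -0.0, -0.0]
wrist_force: [-0.4, 0.9, 1.1]
gripper_width: 0.397
```

```bash
cat >> h.py <<'E'
from scipy.spatial.transform import Rotation as Ro
def wpose(p,s):
    T=np.eye(4);T[:3,:3]=Ro.from_quat(s["ee_rot"]).as_matrix();T[:3,3]=s["tool_pos"]
    return T@np.array(p["tool_from_camera"])
def wray(p,s,u,v,z):
    T=wpose(p,s); d=T[:3,:3]@np.array([(u-p["cx"])/p["fx"],(v-p["cy"])/p["fy"],1]); return T[:3,3]+d*(z-T[2,3])/d[2]
def wpix(p,s,X):
    q=np.linalg.inv(wpose(p,s))@np.append(X,1); return p["fx"]*q[0]/q[2]+p["cx"],p["fy"]*q[1]/q[2]+p["cy"]
def bronze(p):
    h=cv2.cvtColor(p["image"],cv2.COLOR_RGB2HSV)
    return ((h[...,0]>10)&(h[...,0]<26)&(h[...,1]>90)&(h[...,2]>90)).astype(np.uint8)
def blobs(m,a=200):
    for c in cv2.findContours(m,0,2)[0]:
        if cv2.contourArea(c)>a: yield cv2.minEnclosingCircle(c)+(cv2.contourArea(c),)
E
python3 - <<'E'
from h import *
s=manip.sense(); p=read_camera("wrist"); save(p,"w1.png")
T=wpose(p,s); print(s["tool_pos"],s["ee_rot"],T[:3,3],T[:3,2])
for n,X in [("washer",(.6077,.0467,.026)),("seat",(.6156,-.0474,.018))]: print(n,wpix(p,s,X))
for b in blobs(bronze(p)): print(b, wray(p,s,*b[0],.026))
E
```

```text
[ 6.10292990e-01 -4.23348836e-04  2.39209763e-01] [ 6.78555848e-01  7.34548810e-01 -5.44566133e-05 -5.47305077e-05] [0.60404425 0.06656411 0.37406743] [ 0.02053622 -0.26278581 -0.96463562]
washer (np.float64(319.7156453471097), np.float64(172.48619610812358))
seat (np.float64(319.82630545015274), np.float64(259.65119513363453))
((197.28329467773438, 311.2851867675781), 32.15610122680664, 825.0) [ 0.48315926 -0.11653981  0.026     ]
((201.5, 236.0), 28.814157485961914, 1657.0) [ 0.4887148  -0.02876502  0.026     ]
((319.3116149902344, 171.8805694580078), 29.941024780273438, 2277.0) [0.60724699 0.04726114 0.026     ]
((118.5, 173.0), 40.14047622680664, 1246.5) [0.40617944 0.02998325 0.026     ]
((282.7693786621094, 20.503520965576172), 23.874404907226562, 960.5) [0.56356969 0.17764507 0.026     ]
```

View pics/w1.png

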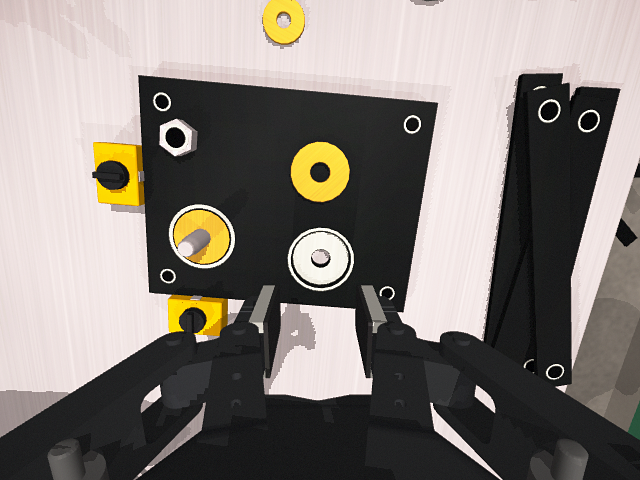

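The wrist view agrees with the top view: washer at (319,172), seat at (320,259), both in the image's centre column. A straight push along tool -x will therefore seat it. I'm going behind the washer with both fingers straddling it.

Emit:
apply_moves(plan=[0.033, 0, 0, 0, 40, 0.033, 0, 0, 0, 40, 0.033, 0, 0, 0, 40, 0, 0, 0.04, 0, 40, 0, 0, 0.04, 0, 40, 0, 0, 0.04, 0, 40, 0, 0, 0.04, 0, 40, 0, 0, 0.03, 0, 40, 0, 0, 0.01, 0, 40, 0, 0, 0, 0, 40])

```text
time: 3.97
tool_pos: [0.5998, 0.0978, 0.0359]
ee_rot: [0.679, 0.734, -0.003, -0.002]
wrist_force: [-0.0, -0.6, 0.4]
gripper_width: 0.402
```

Emit:
apply_moves(plan=[0, 0, 0.004, 0, 40, 0, 0, 0.004, 0, 40, 0, 0, 0.003, 0, 40, 0, 0, 0, 0, 40])

```text
time: 4.3
tool_pos: [0.6036, 0.0984, 0.0296]
ee_rot: [0.679, 0.734, 0.001, 0.001]
wrist_force: [0.5, -0.1, 0.3]
gripper_width: 0.397
```

Emit:
apply_moves(plan=[0, 0, 0, 0, 40, 0, 0, 0.001, 0, 40, 0, 0, 0.001, 0, 40, 0, 0, 0, 0, 40])

```text
time: 4.63
tool_pos: [0.6026, 0.0983, 0.0264]
ee_rot: [0.679, 0.734, 0.0, 0.0]
wrist_force: [0.0, 0.0, -0.7]
gripper_width: 0.401
```

Emit:
apply_moves(plan=[0, 0, 0.001, 0, 40, 0, 0, 0, 0, 40])

```text
time: 4.8
tool_pos: [0.6026, 0.0983, 0.0253]
ee_rot: [0.679, 0.734, 0.0, 0.0]
wrist_force: [-0.2, -0.5, -0.4]
gripper_width: 0.396
```

Emit:
apply_moves(plan=[0, 0, 0.001, 0, 40, 0, 0, 0, 0, 40])

```text
time: 4.97
tool_pos: [0.6027, 0.0983, 0.0253]
ee_rot: [0.679, 0.734, 0.0, 0.0]
wrist_force: [-2.6, -0.1, 5.6]
gripper_width: 0.396
```

Run:
```python
from h import *
s=manip.sense(); print(s["tool_pos"],s["wrist_force"])
p=read_camera("scene"); u,v=map(int,pix(p,(.605,.06,.03))); print(u,v)
a=p["image"][max(v-90,0):v+90,max(u-120,0):u+120]
cv2.imwrite('pics/s1.png',cv2.resize(a,None,fx=3,fy=3,interpolation=cv2.INTER_CUBIC)[:,:,::-1])
```

```text
[0.60269165 0.09831319 0.02527931] [-2.63234823 -0.08881257  5.5994324 ]
338 269
```

View pics/s1.png

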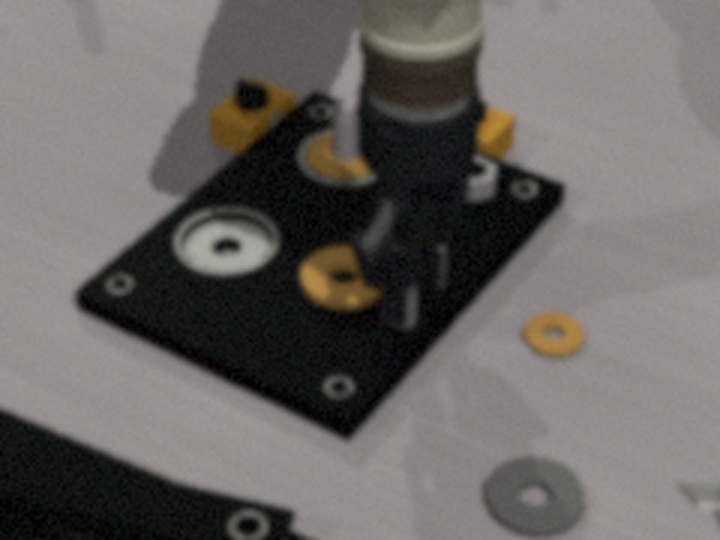

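The crop shows the two fingers just behind the washer at crop (345,277), with the seat at (225,240). The fingertips touched the plate at TCP z = 0.0253. I'll raise them about 2.5 mm, shift sideways 1 mm and push.

Emit:
apply_moves(plan=[0, 0.001, -0.0035, 0, 40, 0, 0, 0, 0, 40, -0.007, 0, 0, 0, 40, -0.007, 0, 0, 0, 40, -0.005, 0, 0, 0, 40, -0.005, 0, 0, 0, 40, -0.007, 0, 0, 0, 40, -0.007, 0, 0, 0, 40, -0.007, 0, 0, 0, 40, 0, 0, 0, 0, 40])

```text
time: 5.85
tool_pos: [0.6071, 0.0516, 0.0277]
ee_rot: [0.68, 0.733, -0.0, 0.0]
wrist_force: [0.1, 0.8, 0.1]
gripper_width: 0.398
```

Run:
```python
from h import *
s=manip.sense(); p=read_camera("wrist"); save(p,"w2.png")
print(s["tool_pos"],s["wrist_force"])
for b in blobs(bronze(p)): print(b, wray(p,s,*b[0],.026))
print(wpix(p,s,(.6156,-.0474,.018)))
```

```text
[0.60707156 0.0515656  0.02769488] [0.14158034 0.78723388 0.06735754]
((46.5, 407.0), 38.16094207763672, 996.5) [ 0.48036833 -0.00929658  0.026     ]
((317.5, 369.94287109375), 58.25714111328125, 6863.5) [0.60848205 0.02125342 0.026     ]
((234.0, 0.5), 44.0029411315918, 1777.5) [0.56806946 0.16696761 0.026     ]
(np.float64(320.86042335972354), np.float64(471.46135681834926))
```

View pics/w2.png

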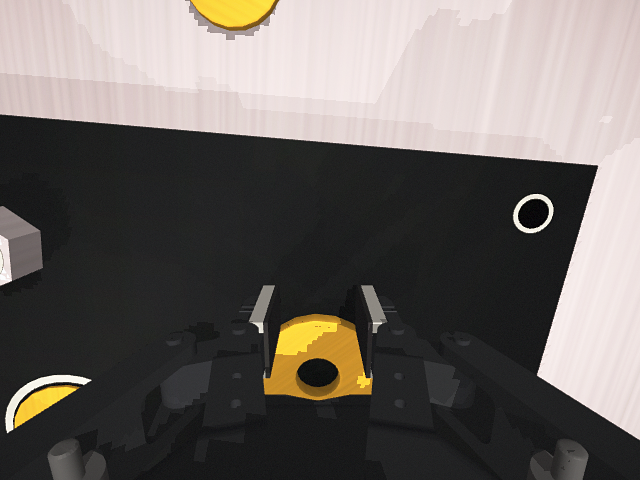

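The washer, bore at (319,372), sits cradled symmetrically between the pads. I'll keep pushing.

Emit:
apply_moves(plan=[-0.006, 0, 0, 0, 40, -0.006, 0, 0, 0, 40, -0.006, 0, 0, 0, 40, -0.006, 0, 0, 0, 40, -0.006, 0, 0, 0, 40, -0.006, 0, 0, 0, 40, -0.006, 0, 0, 0, 40, -0.004, 0, 0, 0, 40, 0, 0, 0, 0, 40])

```text
time: 6.65
tool_pos: [0.6108, 0.0063, 0.0278]
ee_rot: [0.68, 0.734, -0.0, 0.0]
wrist_force: [-0.3, -0.4, 0.5]
gripper_width: 0.403
```

Run:
```python
from h import *
s=manip.sense(); p=read_camera("wrist"); save(p,"w3.png")
print(s["tool_pos"],s["wrist_force"])
e=[wray(p,s,318,r,.026) for r in (315,)]; print("edge",e)
m=bronze(p)[:,285:350]; print("rows of bronze top", [int(np.argmax(m[200:,c]))+200 for c in (20,33,45)])
p=read_camera("top")
a=p["image"][170:330,225:400]; 
cv2.imwrite('pics/t3.png',cv2.resize(a,None,fx=3.4,fy=3.4,interpolation=cv2.INTER_CUBIC)[:,:,::-1])
p=read_camera("scene"); u,v=map(int,pix(p,(.61,-.04,.03)))
a=p["image"][v-60:v+60,u-80:u+80]; cv2.imwrite('pics/s3.png',cv2.resize(a,None,fx=4,fy=4,interpolation=cv2.INTER_CUBIC)[:,:,::-1])
```

```text
[0.6107696  0.00634844 0.02784046] [-0.28160989 -0.42121529  0.53877861]
edge [array([0.61025146, 0.00390956, 0.026     ])]
rows of bronze top [315, 313, 315]
```

View pics/s3.png

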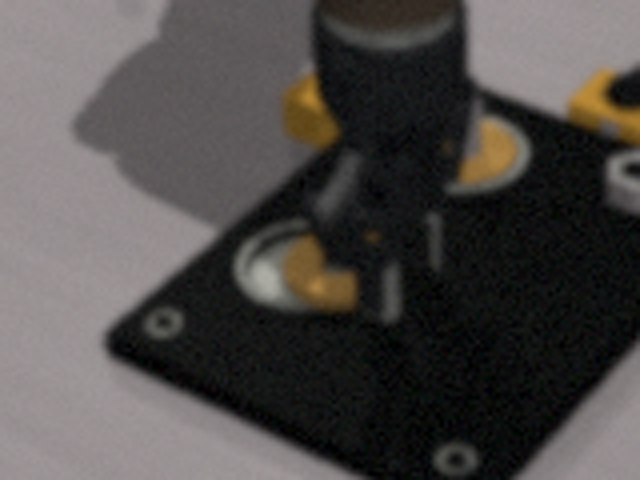

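Washer half over the seat, overlapping its rim at crop (290,265); about 20 mm remains. I'll go on slowly.

Emit:
apply_moves(plan=[-0.004, 0, 0, 0, 40, -0.004, 0, 0, 0, 40, -0.004, 0, 0, 0, 40, -0.002, 0, 0, 0, 40, 0, 0, 0, 0, 40])

```text
time: 7.22
tool_pos: [0.612, -0.007, 0.028]
ee_rot: [0.679, 0.734, -0.0, 0.0]
wrist_force: [0.5, -0.2, 0.1]
gripper_width: 0.4
```

```bash
cat > lk.py <<'E'
from h import *
s=manip.sense(); p=read_camera("wrist"); print(s["tool_pos"],s["wrist_force"])
m=bronze(p)[:,285:350]; print([int(np.argmax(m[200:,c]))+200 for c in (20,33,45)])
z=p["z_map"]; T=wpose(p,s)
k=np.argwhere(bronze(p)[290:400,275:365])+[290,275]
Z=z[k[:,0],k[:,1]]; k=k[Z>0];Z=Z[Z>0]
P=np.c_[(k[:,1]-p["cx"])/p["fx"]*Z,(k[:,0]-p["cy"])/p["fy"]*Z,Z]@T[:3,:3].T+T[:3,3]
if len(P)>50:
    A=np.c_[P[:,:2]-P[:,:2].mean(0),np.ones(len(P))]; print("plane slopes,z",np.linalg.lstsq(A,P[:,2],rcond=None)[0],P[:,1].max(), len(P))
E
python3 lk.py
```

```text
[ 0.61198873 -0.00704865  0.02796978] [ 0.463452   -0.21348219  0.14468309]
[317, 315, 316]
plane slopes,z [-0.05590524  0.1996831   0.02588173] 0.005451067813575766 5930
```

Emit:
apply_moves(plan=[-0.002, 0, 0, 0, 40, -0.002, 0, 0, 0, 40, 0, 0, 0, 0, 40])

```text
time: 7.52
tool_pos: [0.612, -0.0107, 0.0277]
ee_rot: [0.679, 0.734, -0.0, 0.0]
wrist_force: [0.5, 0.4, 0.9]
gripper_width: 0.4
```

```bash
python3 lk.py
```

```text
[ 0.61201747 -0.0106865   0.02767188] [0.53540397 0.3674078  0.86124543]
[315, 312, 313]
plane slopes,z [-0.08058884  0.15687979  0.02462432] 0.0013927575645145615 6015
```

Emit:
apply_moves(plan=[-0.002, 0, 0, 0, 40, 0, 0, 0, 0, 40])

```text
time: 7.73
tool_pos: [0.6121, -0.0125, 0.0277]
ee_rot: [0.679, 0.734, -0.0, -0.0]
wrist_force: [-0.2, 0.4, -0.3]
gripper_width: 0.404
```

```bash
python3 lk.py
```

```text
[ 0.61214668 -0.01253898  0.02769417] [-0.19719588  0.41394854 -0.25913449]
[314, 312, 313]
plane slopes,z [-0.0820058   0.14617933  0.02428681] -0.0009079022606603565 6050
```

Emit:
apply_moves(plan=[-0.002, 0.0005, 0, 0, 40, 0, 0, 0, 0, 40])

```text
time: 7.95
tool_pos: [0.6128, -0.0145, 0.0277]
ee_rot: [0.679, 0.734, -0.0, -0.0]
wrist_force: [-1.2, 0.4, -0.5]
gripper_width: 0.399
```

```bash
python3 lk.py
```

```text
[ 0.61276598 -0.0145004   0.02773023] [-1.22329995  0.38844223 -0.46276928]
[311, 309, 310]
plane slopes,z [-0.09258849  0.09008811  0.02324256] -0.003109576779754923 6125
```

Emit:
apply_moves(plan=[-0.002, 0.0005, 0, 0, 40, 0, 0, 0, 0, 40])

```text
time: 8.17
tool_pos: [0.6137, -0.0167, 0.0278]
ee_rot: [0.679, 0.734, -0.0, 0.0]
wrist_force: [0.2, -0.3, 0.5]
gripper_width: 0.401
```

```bash
python3 lk.py
```

```text
[ 0.61365187 -0.01667881  0.02782142] [ 0.20226493 -0.31171786  0.45395043]
[305, 304, 305]
plane slopes,z [0.0034295  0.05610246 0.02012569] -0.005011609932116488 6456
```

The top surface is now at about 20 mm with little slope, so it has dropped in. I'll back off, rise and check.

Emit:
apply_moves(plan=[0.003, 0, -0.001, 0, 40, 0.008, 0, -0.002, 0, 40, 0.02, 0, -0.01, 0, 40, 0.03, 0, -0.02, 0, 40, 0, 0, -0.03, 0, 40, 0, 0, -0.03, 0, 40, 0, 0, 0, 0, 40])

```text
time: 8.8
tool_pos: [0.6128, 0.0465, 0.1281]
ee_rot: [0.678, 0.735, 0.004, 0.004]
wrist_force: [0.7, -0.5, 0.4]
gripper_width: 0.403
```

Run:
```python
from h import *
s=manip.sense(); p=read_camera("wrist"); save(p,"w4.png")
print(s["tool_pos"],s["wrist_force"])
T=wpose(p,s); m=bronze(p)
for b in blobs(m):
    print(b, wray(p,s,*b[0],.020))
    (u,v),r,_=b
    k=np.argwhere(m); k=k[np.hypot(k[:,1]-u,k[:,0]-v)<r-2]; Z=p["z_map"][k[:,0],k[:,1]]; k=k[Z>0];Z=Z[Z>0]
    P=np.c_[(k[:,1]-p["cx"])/p["fx"]*Z,(k[:,0]-p["cy"])/p["fy"]*Z,Z]@T[:3,:3].T+T[:3,3]
    A=np.c_[P[:,:2]-P[:,:2].mean(0),np.ones(len(P))]; print("  plane",np.linalg.lstsq(A,P[:,2],rcond=None)[0])
```

```text
[0.61277327 0.04645634 0.12805791] [ 0.69150891 -0.49158278  0.37282969]
((175.5, 436.5), 21.92041015625, 299.5) [ 0.50365168 -0.13513289  0.02      ]
  plane [-1.43912174  1.49468831  0.02788531]
((310.95379638671875, 356.1728210449219), 36.15700149536133, 3732.5) [ 0.61534851 -0.04697002  0.02      ]
  plane [-0.00016265 -0.00156056  0.01977211]
((149.6790771484375, 325.74212646484375), 38.68004608154297, 2022.0) [ 0.48650454 -0.02903401  0.02      ]
  plane [0.13206807 0.48283268 0.02112126]
((34.405609130859375, 246.08140563964844), 52.82307052612305, 2976.5) [0.40566442 0.0300467  0.02      ]
  plane [-0.01283076 -0.08044204  0.02668532]
((258.0, 36.0), 34.71320724487305, 2441.5) [0.5643573  0.18102801 0.02      ]
  plane [-0.00886895 -0.00281593  0.00553932]
```

View pics/w4.png

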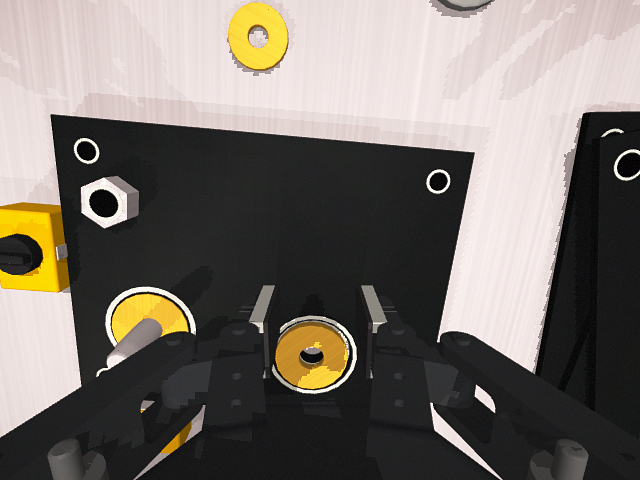

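The washer lies flat in the seat at (311,356), with its bright rim visible all round. Its top is at 19.8 mm with zero slope, and its centre is (0.615, -0.047). Next I press.

Emit:
apply_moves(plan=[-0.03, -0.002, 0, 0, 34, -0.03, -0.002, 0, 0, 34, -0.033, -0.001, 0, 0, 34, 0, 0, 0.03, 0, 34, 0, 0, 0.03, 0, 34, 0, 0, 0.01, 0, 34, 0, 0, 0, 0, 34, 0, 0, 0, 0, 34])

```text
time: 9.52
tool_pos: [0.6103, -0.048, 0.0502]
ee_rot: [0.679, 0.734, -0.001, -0.001]
wrist_force: [0.1, 0.3, 1.1]
gripper_width: 0.34
```

Emit:
apply_moves(plan=[0, 0.005, 0, 0, 34, 0, 0, 0.01, 0, 34, 0, 0, 0.008, 0, 34, 0, 0, 0, 0, 34, 0, 0, 0, 0, 34])

```text
time: 9.93
tool_pos: [0.6154, -0.0479, 0.0322]
ee_rot: [0.679, 0.734, -0.0, -0.001]
wrist_force: [-0.4, 0.4, 0.4]
gripper_width: 0.343
```

Emit:
apply_moves(plan=[0, 0, 0.001, 0, 34, 0, 0, 0.001, 0, 34, 0, 0, 0.001, 0, 34, 0, 0, 0, 0, 34])

```text
time: 10.27
tool_pos: [0.616, -0.0482, 0.0298]
ee_rot: [0.679, 0.734, -0.0, 0.0]
wrist_force: [0.4, 0.1, 0.2]
gripper_width: 0.338
```

Emit:
apply_moves(plan=[0, 0, 0.001, 0, 34, 0, 0, 0, 0, 34, 0, 0, 0, 0, 34])

```text
time: 10.52
tool_pos: [0.616, -0.0482, 0.0288]
ee_rot: [0.679, 0.734, -0.0, -0.0]
wrist_force: [0.1, -0.4, -0.5]
gripper_width: 0.337
```

Emit:
apply_moves(plan=[0, 0, 0.001, 0, 34, 0, 0, 0.0005, 0, 34, 0, 0, 0, 0, 34])

```text
time: 10.77
tool_pos: [0.6162, -0.0482, 0.0277]
ee_rot: [0.679, 0.734, 0.0, 0.0]
wrist_force: [-1.1, 0.9, 2.5]
gripper_width: 0.338
```

Emit:
apply_moves(plan=[0, 0, 0.001, 0, 34, 0, 0, 0, 0, 34])

```text
time: 10.93
tool_pos: [0.6162, -0.0482, 0.0277]
ee_rot: [0.679, 0.734, 0.0, 0.0]
wrist_force: [-3.0, 0.5, 8.6]
gripper_width: 0.334
```

Emit:
apply_moves(plan=[0, 0, 0.0007, 0, 34, 0, 0, 0, 0, 34])

```text
time: 11.1
tool_pos: [0.6162, -0.0482, 0.0277]
ee_rot: [0.679, 0.734, 0.0, 0.0]
wrist_force: [-4.4, -0.5, 11.5]
gripper_width: 0.338
```

Contact came at the expected height and the force is 11.5 N. I'll hold, then back away.

Emit:
apply_moves(plan=[0, 0, 0, 0, 34, 0, 0, 0, 0, 34, 0, 0, 0, 0, 34, 0, 0, 0, 0, 34])

```text
time: 11.43
tool_pos: [0.6162, -0.0481, 0.0277]
ee_rot: [0.679, 0.734, 0.0, 0.001]
wrist_force: [-4.5, -0.6, 11.2]
gripper_width: 0.342
```

Emit:
apply_moves(plan=[0, 0, -0.003, 0, 34, 0, 0, -0.01, 0, 34, 0, 0, -0.03, 0, 34, 0, 0, -0.04, 0, 34, 0.04, 0, 0, 0, 34, 0.04, 0, 0, 0, 34, 0, 0, -0.02, 0, 34, 0, 0, 0, 0, 34, 0, 0, 0, 0, 34])

```text
time: 12.18
tool_pos: [0.611, 0.0319, 0.1299]
ee_rot: [0.679, 0.734, 0.001, 0.001]
wrist_force: [-0.4, -1.0, 0.2]
gripper_width: 0.338
```

Run:
```python
from h import *
s=manip.sense(); p=read_camera("wrist"); save(p,"w5.png")
print(s["time"],s["tool_pos"],s["wrist_force"])
T=wpose(p,s); m=bronze(p)
for b in blobs(m):
    (u,v),r,_=b
    k=np.argwhere(m); k=k[np.hypot(k[:,1]-u,k[:,0]-v)<r-2]; Z=p["z_map"][k[:,0],k[:,1]]; k=k[Z>0];Z=Z[Z>0]
    P=np.c_[(k[:,1]-p["cx"])/p["fx"]*Z,(k[:,0]-p["cy"])/p["fy"]*Z,Z]@T[:3,:3].T+T[:3,3]
    A=np.c_[P[:,:2]-P[:,:2].mean(0),np.ones(len(P))]; print(b,wray(p,s,*b[0],.020),np.linalg.lstsq(A,P[:,2],rcond=None)[0])
```

```text
12.1833 [0.61095191 0.03189801 0.12987598] [-0.38129578 -0.95964593  0.20782937]
((159.0, 394.5), 12.500100135803223, 218.0) [ 0.48679845 -0.10992694  0.02      ] [0.00825868 1.15567516 0.03639832]
((316.0310363769531, 339.5215148925781), 36.24679946899414, 3677.0) [ 0.61550274 -0.04731744  0.02      ] [-0.00714151  0.01950335  0.01998633]
((154.22413635253906, 309.362060546875), 39.22327423095703, 2715.5) [ 0.48644914 -0.03068599  0.02      ] [0.17618667 0.18981988 0.02091863]
((37.0, 226.5), 54.85673141479492, 3051.5) [0.40384381 0.02961285 0.02      ] [-0.03936775 -0.05042822  0.02734705]
((262.5, 16.5625), 32.102535247802734, 1783.5) [0.56385152 0.17806656 0.02      ] [ 0.00565823 -0.00957446  0.0055509 ]
```

View pics/w5.png

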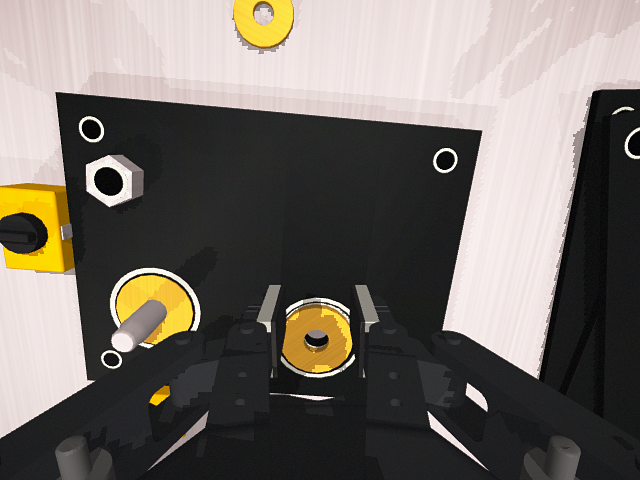

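The washer is concentric in the seat at (316,340), its top is at 20.0 mm, and the fingers are clear. Handing in.

```bash
python3 -c "
from plant import workorder; print(workorder.close_job())"
```

```text
the job is handed in; nothing more can be done
None
```

The bronze washer is in the empty seat and pressed down, and the job is handed in; no verdict comes back. I slid it across the plate between the two half-open fingertips until it dropped in, took the fingers off, pressed it at about 11 N for roughly 0.4 s, and backed away. The clock read about 12 s of the 51 s allowed.

**Last checks:**
- **Height:** the washer's top is at 20.0 mm, which is what a washer flat on the seat floor should give.
- **Position:** its centre measures (0.6155, -0.0473), within about 1 mm of the measured seat centre.
- **Fingers:** they are well clear, with the tool 130 mm above the bench and the wrist force near zero.
- **Tilt:** before the press it measured zero. The last depth fit gave 0.02 rad. That is under the 0.04 limit, and I think it comes from finger and shadow pixels in the fit.
- **Other objects:** no move came near the nut, pin, bar, spanner or tin. I did not measure their positions again at the end.

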